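# Seat the keyed arbor in the drive hub and hold it home

### The job

Slide the drive unit's carriage by its black handle out from under the clear splash guard until its pointer stands at the white line on the base; then lift the keyed arbor out of its stand, push its nose into the bore of the hub, turn it until the key slips into the hub's keyway, and keep pushing against the spring until the flange sits flat on the hub. The program finishes while still gripping the arbor and pressing it fully home (the spring pushes it out if you let go). Leave the petri dish, the specimen and the tape roll alone.

Things in the scene. Friction and masses are not known exactly. Their poses are not given: they have to be found in the camera images.
- drive_unit: Fixed grey base plate, 130 (x) x 360 (y) x 12 mm; origin at the middle of its underside, on the bench. Over its own -y end (y = -50 to -179 mm) stands the clear splash guard, its top 89 mm above the bench. The carriage slides along its y. The white line is painted across its edges at y = +20 mm.
- carriage (a joint): Slide of the carriage along the drive unit's own +y, in m: 0 = deep under the guard, 0.120 = the dark pointer on its front edge, level with the hub's axis, is at the line, 0.145 = end stop. It stays where it is left; moving it takes about 5 N.
- carriage_handle (a point): Centre of the carriage's upright black handle block: 14 mm thick along the drive unit's x (pinch it so), 28 mm along its y, 32 mm tall, centre 89 mm above the bench, on a thin steel post. It is 85 mm from the hub's axis, on the +y side. Axes as the drive unit's.
- hub_mouth (a point): Middle of the hub's flat top rim, 72 mm above the bench; moves with the carriage; axes as the drive unit's (they do not show how the hub is turned). The hub is an upright steel cylinder, 48 mm across and 48 mm tall, with a round mouth 34 mm wide and 9 mm deep.
- arbor_grip (a point): Middle of the arbor's upright round ridged metal head, 28 mm across, 44 mm tall (take it here or up to 8 mm higher). Under the head the flange, 40 mm across, 6 mm thick; its underside is 28 mm below this point. Weighs about 0.22 kg. This point is 41 mm above the hub's rim when the key rests on the mouth's floor, 28 mm when the arbor is home.
- stand: Fixed grey plastic block, 76 x 76 x 50 mm, origin at the middle of its underside; the arbor stands in its keyhole with the flange on its top, key toward the stand's own -x, and lifts straight out (42 mm).
- petri_dish: Bystander: loose clear dish, 90 mm across, 18 mm high, origin under its middle.
- specimen: Bystander: loose black round resin mount, 30 mm across, 14 mm high, origin under its middle.
- tape_roll: Bystander: loose roll of tape lying flat, 55 mm across, 18 mm high, origin under its middle.
- hub_floor (a point): Middle of the floor of the hub's mouth, 9 mm below the rim. Here the bore, 20 mm wide, begins, with one keyway 9.6 mm wide cut out through the hub's side. The keyway points to the drive unit's -x (robot's side) give or take 0.45 rad; its angle is not given: see the slot or feel for it by turning. The hub resists turning with about 0.3 N m, more than a lightly pressed key drags.
- ejector (a joint): Spring-loaded brass pin in the bore, m pressed down: 0 = free, about 0.010 = arbor home. The shaft meets it when the flange is about 10 mm above the rim; it pushes up with about 5 N there and 9 N at home.
- arbor_tip (a point): Tip of the arbor's round nose, 70 mm below the middle of its head; z up along the arbor. The shaft is 18 mm across. The key stands out of it toward the arbor's own -x, to 15.5 mm from the axis, 6 mm wide, from 20 to 32.5 mm above this tip.
- beaker_b: A fixed glass beaker, 118 mm across, 148 mm tall, with two glass rods leaning in it up to about 260 mm; origin under its middle. It stands between the stand and the drive unit: go round it.
Mind the look-alikes: they are no part of the job. Of the things shaped like the stand, the grey one is meant. What is shaped like the part that bears arbor_grip but turquoise is not meant.

How it is judged:
By the outcome, as a careful person would: the job done as asked, in the order asked, and still so for the second after the job is handed in, while the arm keeps its last pose, push and grip.
It also fails if it takes over 67 s, if anything falls off the work surface, if the arm or the gripper's body presses on something with over 40 N, if the wrist force passes 120 N, or if a joint passes its speed limit or range.

### The arm

A 6-joint arm with a two-finger parallel gripper is mounted at the origin on a cart in front of the work surface, level with it; the furniture and walls round the work are solid. World frame = base frame: x ahead of the robot, y to its left, z up, the work surface at z = 0. Lengths are in m, angles in degrees, forces in N, time in s.
With the tool pointing down it reaches from about 0.35 to 0.875 m from the base axis. Payload 4.2 kg.
Tool frame: the origin (TCP) lies on the centre line of the jaws, within the pads' length; the fingertips stand 11 mm ahead of it and the grasp point (between the pads) lies 8 mm behind it; z points along the fingers, y is the line along which they close (so a half turn about z gives the same grasp; the last joint's range is limited). The gripper opens to 87 mm and grips with 3 to 60 N. Pads are 19 mm wide; open, the fingers measure 117 mm over their backs; the gripper's body (75 mm by 190 mm) begins 51 mm behind the grasp point.
Start: joints at [80.707, 22.042, 0.453, 0, -68.411, -14.817], TCP at [0.255, 0.57, 0.234] pointing down, gripper open.
Joint ranges: [-179.83, 179.83], [-69.29, 118.12], [-61.27, 80.66], [-181.25, 117.63], [-171.15, -9.14], [-177.46, 177.46]. Speed limits (degrees/s): [159.86, 159.86, 180, 180, 180, 180].

### API

Orientations are given as a 3x3 rotation matrix whose columns are the frame's x, y, z axes.
In Python, from station import r gives the robot as it stands.
- The arm moves only by the tool servo_tool, never from a script. Its argument "commands" is a list that holds one entry, the list of rows, each a list of 7 numbers: the closure, from 0 (fully open) to 1 (shut), then the shift along the tool's x, y, z in mm, then the turn, a rotation vector about the tool's x, y, z in rad. In form: [[[claw, x, y, z, ax, ay, az], ...]]. A call has exactly 5 rows; each row is the pose to reach, as a shift and turn from the pose commanded when the call began, along the tool's axes at that moment; what a row does not reach only later rows make up. A row lasts 1/10 s, in which the tool goes at most 50 mm and 8.59 degrees, less where a joint would pass 70% of its speed; a pose out of reach is approached as far as the arm can. A call with a gripper value outside its range is refused whole. The fingers move at their own pace and stop on an object; the grip force is fixed at half the most. Time passes only in rows, so rows that repeat a pose let the fingers close, or fill a call up. It gives the time, the measured TCP pose, the force, the opening and the grip force at its end, in the units of the state.
- r.sense(): the state, without advancing time (a new reading comes with each control period).
- r.capture(name): name is "scene" or "top" or "wrist"; returns a dict with "pixels" (420x560x3 uint8, red, green, blue), "camera_matrix" (3x3 intrinsics, pixels), "R" (3x3) and "t" (3): a world point X has camera coordinates R X + t. Camera axes: x right, y down, z forward; pixel columns grow to the right and rows downward; lengths in m; the calibration is good to about 2 mm. A picture is of the moment at which its call begins. There is no depth.
- r.finish_job(): hands the job in; it is judged then, once.
The state is a dict: "time_s": time; "joints": joint angles; "joint_velocities": joint speeds; "effort": joint torques, N m; "tcp_pos": TCP position; "ee_rot": TCP orientation; "wrist_force": force on the tool from outside, world axes, zero at the start; "moment": the same for the moment, N m; "gripper_width": opening from 0.0 (shut) to 1.0 (fully open); "gripper_force": force on a finger pad.
Only numpy, scipy, OpenCV 4.12 (cv2) and the standard library are available. Lean on these libraries where they do the work, as an engineer would, in place of code of your own. Each camera call takes 0.05 s, during which the arm holds its last target. There are 200 camera calls.

## Working session

There is one attempt and no reset: what is moved stays moved. The work goes in short steps, Python scripts to look and compute and a tool call to move; the robot and the scene stay as the last step left them, time stands still between calls to the robot, and variables do not carry over. Pictures are saved under pics/ and viewed, at most 10 in all, crops included, and the job is handed in when it is done.

Besides the shell and the picture viewer there is one more tool, called after "Call:" as name([rows], argument=value, ...), one row to a line, values as JSON. servo_tool: Moves the arm, as the interface text tells. Its arguments: {"type":"object","properties":{"commands":{"type":"array","items":{"type":"array","items":{"type":"array","items":{"type":"number"}}}}},"required":["commands"]}

```bash
mkdir -p pics; cat > h.py <<'E'
import numpy as np, cv2
from station import r
def shot(cam,name):
    c=r.capture(cam); cv2.imwrite(f'pics/{name}.png',cv2.cvtColor(c['pixels'],cv2.COLOR_RGB2BGR))
    np.savez(f'pics/{name}.npz',K=c['camera_matrix'],R=c['R'],t=c['t']); return c
def back(name,u,v,z):
    d=np.load(f'pics/{name}.npz'); R,t=d['R'],d['t']
    o=-R.T@t; q=R.T@np.linalg.solve(d['K'],[u,v,1]); return o+q*(z-o[2])/q[2]
def proj(name,X):
    d=np.load(f'pics/{name}.npz'); p=d['K']@(d['R']@np.array(X)+d['t']); return p[:2]/p[2]
def st():
    s=r.sense(); print({k:np.round(v,4).tolist() for k,v in s.items() if k not in('effort','joint_velocities')})
    return s
E
python3 - <<'E'
from h import *
st()
for c in('scene','top'): shot(c,c+'0')
a=cv2.imread('pics/scene0.png');b=cv2.imread('pics/top0.png')
for n in('scene0','top0'):
    d=np.load(f'pics/{n}.npz');print(n,(-d['R'].T@d['t']).round(3),d['K'][0,0])
E
```

```text
{'time_s': 0.0, 'joints': [80.7074, 22.0891, 0.3785, -0.0264, -68.4136, -14.8165], 'tcp_pos': [0.2551, 0.5699, 0.2325], 'ee_rot': [[0.9127, -0.4086, -0.0008], [-0.4086, -0.9127, -0.0021], [0.0001, 0.0022, -1.0]], 'wrist_force': [-0.3184, 0.138, 0.4123], 'moment': [0.0247, 0.0109, 0.0395], 'gripper_force': 0.0, 'gripper_width': 0.9995}
scene0 [-0.054 -0.718  0.787] 446.2120948427583
top0 [ 0.287 -0.04   1.164] 492.64623378906714
```

View pics/scene0.png

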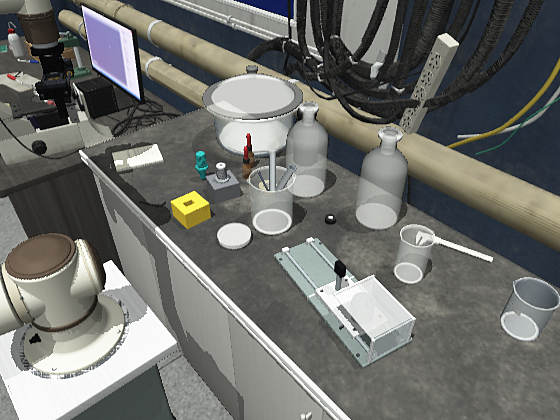

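View pics/top0.png

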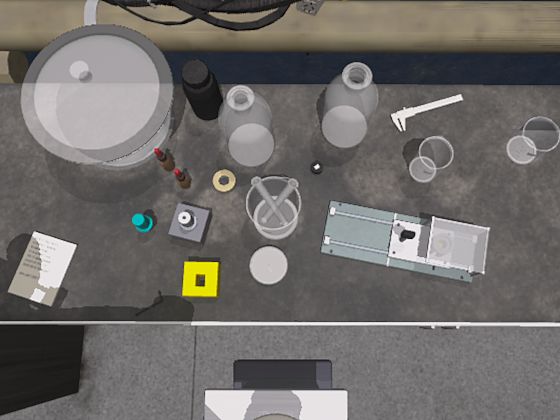

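The scene shows the grey stand with the metal-headed arbor at top (188,222). The look-alikes are a turquoise arbor at (142,222) and a yellow stand at (200,278). The drive unit runs from (325,225) to (480,255), with its black handle at (405,236) and the hub under the guard. I choose the grey stand and steel head, and check them in a close crop.

```bash
python3 - <<'E'
from h import *
b=cv2.imread('pics/top0.png')
A=cv2.resize(b[190:290,310:500],None,fx=4,fy=4,interpolation=cv2.INTER_CUBIC)[:,:760]
B=cv2.resize(b[195:245,120:215],None,fx=4,fy=4,interpolation=cv2.INTER_CUBIC)
im=np.zeros((600,760,3),np.uint8);im[:400]=A;im[400:600,:380]=B
s=cv2.imread('pics/scene0.png');im[400:600,380:]=cv2.resize(s[145:195,180:275],None,fx=4,fy=4,interpolation=cv2.INTER_CUBIC)
cv2.imwrite('pics/crop0.png',im)
E
```

```text
(no output)
```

View pics/crop0.png

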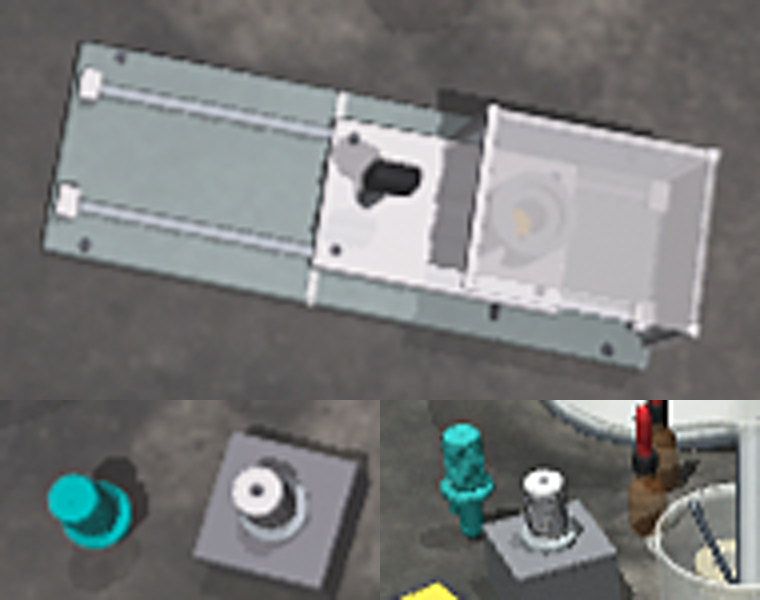

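The crop confirms the steel head in the grey stand (head top at top pixel (184.5,217.5)); the turquoise one is loose beside it. The carriage is deep under the guard, with its pointer at (433.5,268), the line at (388,262) and the handle top at about (411,235).

```bash
python3 - <<'E'
from h import *
def c(x,y,z): return back('top0',310+x/4,190+y/4,z)
def e(x,y,z): return back('top0',120+x/4,195+(y-400)/4,z)
P=[c(80,42,.012),c(42,248,.012),c(645,367,.012)];print(np.round(P,4))
print('len',np.linalg.norm(P[0]-P[1]),np.linalg.norm(P[1]-P[2]))
ctr=(P[0]+P[2])/2; y=P[1]-P[2]; y/=np.linalg.norm(y); x=np.array([y[1],-y[0],0]); print('ctr',ctr,'y',y,'yaw',np.degrees(np.arctan2(x[1],x[0])))
h=c(403,178,.105);print('handle',h,'local',(h-ctr)@x,(h-ctr)@y)
p=c(494,312,.024);print('pointer',p,(p-ctr)@x,(p-ctr)@y)
for l in((340,105),(312,290)):
  q=c(*l,.012);print('line',(q-ctr)@x,(q-ctr)@y)
hb=c(525,218,.072);print('hub',hb,(hb-ctr)@x,(hb-ctr)@y)
S=[e(235,432,.05),e(365,460,.05),e(322,592,.05),e(195,553,.05)];print(np.round(S,4));print('stand',np.mean(S,0),[np.degrees(np.arctan2(*(S[i]-S[j])[1::-1])) for i,j in((0,1),(0,3),(1,2),(3,2))])
print('head',e(258,490,.1)); print('beaker',back('top0',275,215,.0),back('top0',273,205,.148))
for n,u,v in(('petri',268,265),('tape',223,180),('spec',317,167),('turq',143,222),('ybl',200,278)):print(n,back('top0',u,v,.02))
E
```

```text
[[ 0.5854 -0.127   0.012 ]
 [ 0.4599 -0.1032  0.012 ]
 [ 0.3917 -0.4536  0.012 ]]
len 0.12773629569657946 0.3570308165808236
ctr [ 0.48855858 -0.29032562  0.012     ] y [0.19086141 0.98161699 0.        ] yaw -11.00305919519733
handle [ 0.48545212 -0.29568319  0.105     ] local -0.0020267984815447583 -0.005851985693870536
pointer [ 0.42195403 -0.36415855  0.024     ] -0.0512882981528408 -0.08518789485022082
line 0.05603109077428252 0.018902197883270817
line -0.05730551469841682 0.018279772756733408
hub [ 0.46915324 -0.37102624  0.072     ] -0.0036459691214630456 -0.08292083295243025
[[0.5677 0.2285 0.05  ]
 [0.5513 0.152  0.05  ]
 [0.4736 0.1733 0.05  ]
 [0.496  0.2473 0.05  ]]
stand [0.522169   0.20028914 0.05      ] [np.float64(77.89739446450962), np.float64(-14.728741270012902), np.float64(-15.324604716844778), np.float64(73.21148450084188)]
head [0.52215405 0.20179781 0.1       ]
beaker [0.5515318 0.005773  0.       ] [0.53968296 0.00445006 0.148     ]
petri [0.42760725 0.01966812 0.02      ]
tape [0.63321325 0.13196251 0.02      ]
spec [ 0.66741214 -0.09572005  0.02      ]
turq [0.52840457 0.31776914 0.02      ]
ybl [0.39674532 0.1763775  0.02      ]
```

Call:
servo_tool([
  [[0, 22, 27, -20, 0, 0, 0.14], [0, 44, 54, -40, 0, 0, 0.28], [0, 66, 82, -60, 0, 0, 0.42], [0, 88, 110, -80, 0, 0, 0.56], [0, 110, 137, -100, 0, 0, 0.7]],
])

```text
time_s: 0.6
tcp_pos: [0.2997, 0.3987, 0.3339]
ee_rot: [[0.43, -0.903, -0.0], [-0.903, -0.43, -0.001], [0.001, 0.001, -1.0]]
wrist_force: [0.2, -0.1, -0.2]
gripper_width: 1.0
gripper_force: 0.0
```

Call:
servo_tool([
  [[0, 48, 2, 0, 0, 0, 0.13], [0, 96, 3, 0, 0, 0, 0.26], [0, 144, 5, 0, 0, 0, 0.39], [0, 192, 6, 0, 0, 0, 0.52], [0, 240, 8, 0, 0, 0, 0.64]],
])

```text
time_s: 1.1
tcp_pos: [0.397, 0.179, 0.3334]
ee_rot: [[-0.193, -0.981, -0.0], [-0.981, 0.193, 0.0], [-0.0, 0.0, -1.0]]
wrist_force: [0.6, 0.2, 0.1]
gripper_width: 0.999
gripper_force: 0.0
```

```bash
cat >> h.py <<'E'
def go(p,yaw=None):
    s=r.sense(); R=np.array(s['ee_rot']); d=np.array(p)-s['tcp_pos']; y0=np.degrees(np.arctan2(R[1,0],R[0,0]))
    az=0 if yaw is None else -((yaw-y0+180)%360-180)
    print('t',round(s['time_s'],2),'pos',np.round(s['tcp_pos'],4),'yaw',round(y0,1),'F',np.round(s['wrist_force'],1),'M',np.round(s['moment'],2),'w',round(s['gripper_width'],3))
    print('shift mm',np.round(R.T@d*1000,1),'az',round(np.radians(az),3),'tilt',np.round(R[:,2],3),'q',np.round(s['joints'],0))
E
python3 -c "
from h import *
go([.485,-.294,.25],-101)"
```

```text
t 1.1 pos [0.397  0.179  0.3334] yaw -101.1 F [0.6 0.2 0.1] M [ 0.11 -0.23  0.04] w 0.999
shift mm [ 447.  -177.8   83.4] az -0.003 tilt [-0.  0. -1.] q [ 46.  -1. -14.  -0. -77. -57.]
```

Call:
servo_tool([
  [[0, 44, -18, 0, 0, 0, 0], [0, 88, -35, 0, 0, 0, 0], [0, 132, -53, 0, 0, 0, 0], [0, 176, -70, 0, 0, 0, 0], [0, 220, -88, 0, 0, 0, 0]],
])

```text
time_s: 1.6
tcp_pos: [0.4413, -0.0537, 0.3335]
ee_rot: [[-0.189, -0.982, 0.0], [-0.982, 0.189, 0.0], [-0.0, 0.0, -1.0]]
wrist_force: [1.7, 0.4, 0.0]
gripper_width: 0.999
gripper_force: 0.0
```

Call:
servo_tool([
  [[0, 44, -18, 0, 0, 0, 0], [0, 88, -36, 0, 0, 0, 0], [0, 134, -54, 15, 0, 0, 0], [0, 180, -72, 30, 0, 0, 0], [0, 225, -90, 45, 0, 0, 0]],
])

```text
time_s: 2.1
tcp_pos: [0.4867, -0.288, 0.2889]
ee_rot: [[-0.189, -0.982, -0.0], [-0.982, 0.189, 0.0], [-0.0, 0.0, -1.0]]
wrist_force: [1.1, 1.4, 0.4]
gripper_width: 1.0
gripper_force: 0.0
```

```bash
python3 -c "
from h import *
go([.485,-.294,.18],-101)
shot('wrist','w1')
print(proj('w1',[.485,-.294,.105]))"
```

```text
t 2.1 pos [ 0.4867 -0.288   0.2889] yaw -100.9 F [1.1 1.4 0.4] M [ 0.14 -0.19  0.04] w 1.0
shift mm [  6.3   0.5 108.9] az 0.002 tilt [-0.  0. -1.] q [-14.  14.  -3.  -0. -73.   3.]
[287.98838043 184.34475344]
```

View pics/w1.png

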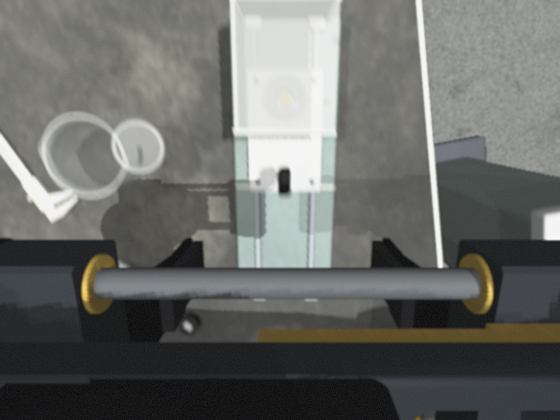

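The wrist view shows the black handle at about (285,180), between the fingers and roughly as predicted. The guard is above it in the picture, with the hub in it at (287,97).

```bash
python3 -c "
from h import *
print(back('w1',285,179,.1), back('w1',287,97,.072))
p=back('w1',285,179,.1)
go([p[0],p[1],.089],-101)"
```

```text
[ 0.48713708 -0.29911312  0.1       ] [ 0.46974861 -0.37906998  0.072     ]
t 2.15 pos [ 0.4866 -0.2928  0.2846] yaw -101.2 F [ 3.7 -3.1  0.8] M [-0.37 -0.56  0.02] w 1.001
shift mm [  6.   -2.9 195.6] az -0.003 tilt [-0.006  0.    -1.   ] q [-15.  15.  -3.   0. -73.   3.]
```

Call:
servo_tool([
  [[0, 2, 0, 40, 0, 0, 0], [0, 3, 0, 80, 0, 0, 0], [0, 3, 0, 115, 0, 0, 0], [0, 3, 0, 140, 0, 0, 0], [0, 3, 0, 150, 0, 0, 0]],
])

```text
time_s: 2.65
tcp_pos: [0.4844, -0.2882, 0.1364]
ee_rot: [[-0.19, -0.982, -0.006], [-0.982, 0.19, 0.002], [-0.001, 0.006, -1.0]]
wrist_force: [-0.1, 0.5, -0.5]
gripper_width: 1.0
gripper_force: 0.0
```

```bash
python3 -c "
from h import *
go([.486,-.296,.089],-101)"
```

```text
t 2.65 pos [ 0.4844 -0.2882  0.1364] yaw -100.9 F [-0.1  0.5 -0.5] M [ 0.07 -0.05 -0.01] w 1.0
shift mm [ 7.4 -3.4 47.4] az 0.001 tilt [-0.006  0.002 -1.   ] q [-14.  21. -16.  -0. -53.   3.]
```

Call:
servo_tool([
  [[0, 7, -2, 25, 0, 0, 0], [0, 7, -2, 47, 0, 0, 0], [0, 7, -2, 47, 0, 0, 0], [1, 7, -2, 47, 0, 0, 0], [1, 7, -2, 47, 0, 0, 0]],
])

```text
time_s: 3.15
tcp_pos: [0.4882, -0.2965, 0.0945]
ee_rot: [[-0.188, -0.982, 0.003], [-0.982, 0.188, -0.001], [0.001, -0.003, -1.0]]
wrist_force: [-0.0, 0.5, 0.1]
gripper_width: 0.896
gripper_force: 0.0
```

Call:
servo_tool([
  [[1, 0, 0, 0, 0, 0, 0], [1, 0, 0, 0, 0, 0, 0], [1, 0, 0, 0, 0, 0, 0], [1, 0, 0, 0, 0, 0, 0], [1, 0, 0, 0, 0, 0, 0]],
])

```text
time_s: 3.65
tcp_pos: [0.487, -0.2962, 0.0928]
ee_rot: [[-0.189, -0.982, 0.0], [-0.982, 0.189, -0.0], [0.0, -0.0, -1.0]]
wrist_force: [-0.9, 0.9, 0.5]
gripper_width: 0.449
gripper_force: 0.0
```

```bash
python3 -c "
from h import *
go([.486+.19*.1,-.296+.982*.1,.089],-101)"
```

```text
t 3.65 pos [ 0.487  -0.2962  0.0928] yaw -100.9 F [-0.9  0.9  0.5] M [ 0.11 -0.08 -0.03] w 0.449
shift mm [-100.     0.9    3.8] az 0.002 tilt [ 0. -0. -1.] q [-15.  25. -18.   0. -47.   4.]
```

Call:
servo_tool([
  [[1, 0, 0, 3, 0, 0, 0], [1, 0, 0, 3, 0, 0, 0], [1, 0, 0, 3, 0, 0, 0], [1, 0, 0, 3, 0, 0, 0], [1, 0, 0, 3, 0, 0, 0]],
])

```text
time_s: 4.15
tcp_pos: [0.4873, -0.2962, 0.0895]
ee_rot: [[-0.189, -0.982, 0.001], [-0.982, 0.189, -0.0], [-0.0, -0.001, -1.0]]
wrist_force: [1.6, -1.3, -2.2]
gripper_width: 0.154
gripper_force: 30.0
```

Call:
servo_tool([
  [[1, -5, 0, 0, 0, 0, 0], [1, -20, 0, 0, 0, 0, 0], [1, -45, 0, 0, 0, 0, 0], [1, -70, 0, 0, 0, 0, 0], [1, -90, 0, 0, 0, 0, 0]],
])

```text
time_s: 4.65
tcp_pos: [0.5048, -0.2081, 0.0895]
ee_rot: [[-0.189, -0.982, 0.002], [-0.982, 0.189, -0.002], [0.001, -0.002, -1.0]]
wrist_force: [3.2, -6.9, -6.5]
gripper_width: 0.16
gripper_force: 30.0
```

Call:
servo_tool([
  [[1, -5, 0, 0, 0, 0, 0], [1, -5, 0, 0, 0, 0, 0], [1, -5, 0, 0, 0, 0, 0], [1, -5, 0, 0, 0, 0, 0], [1, -5, 0, 0, 0, 0, 0]],
])

```text
time_s: 5.15
tcp_pos: [0.506, -0.2022, 0.0895]
ee_rot: [[-0.189, -0.982, 0.002], [-0.982, 0.189, 0.001], [-0.002, -0.002, -1.0]]
wrist_force: [4.7, 4.4, -4.2]
gripper_width: 0.158
gripper_force: 30.0
```

```bash
python3 -c "
from h import *
go([.486+.19*.1,-.296+.982*.1,.089],-101)
c=shot('top','t2');b=cv2.imread('pics/t2.png')
cv2.imwrite('pics/t2c.png',cv2.resize(b[190:300,340:480],None,fx=5,fy=5,interpolation=cv2.INTER_CUBIC))"
```

```text
t 5.15 pos [ 0.506  -0.2022  0.0895] yaw -100.9 F [ 4.7  4.4 -4.2] M [ 1.25 -1.29 -0.17] w 0.158
shift mm [-4.1  1.8  0.5] az 0.001 tilt [ 0.002  0.001 -1.   ] q [ -5.  23. -22.  -0. -45.  -6.]
```

View pics/t2c.png

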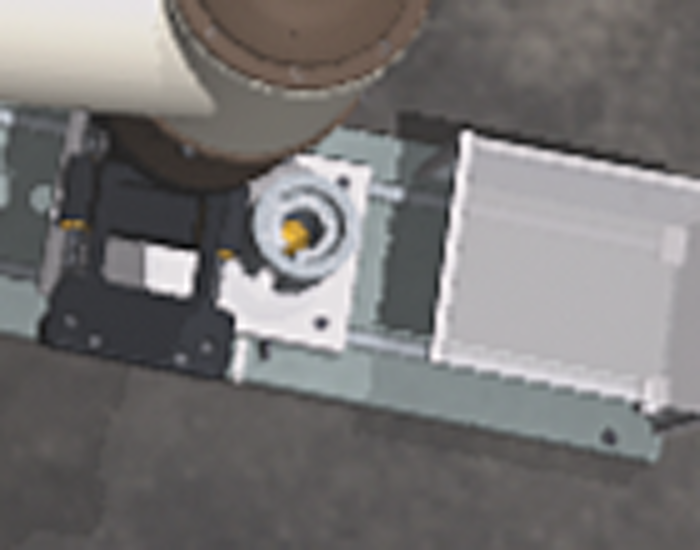

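The hub is now clear of the guard at crop (305,228). The pointer is at about (265,347), just short of the white line at about (238,362).

```bash
python3 -c "
from h import *
y=np.array([.1909,.9816,0])
f=lambda u,v,z:back('t2',340+(u+.5)/5-.5,190+(v+.5)/5-.5,z)
b=cv2.imread('pics/t2.png')
print(b[256:266,384:398].sum(2))
for z in(.012,.018,.024):print(z,f(265,347,z)@y,f(265,347,z))
print(f(238,362,.012)@y, f(305,228,.072))
q=np.array([.4886,-.2903,0]);print('line by ctr',q@y+.02)
# t0 line ends
for u,v in((340,105),(312,290)):print(back('top0',310+u/4,190+v/4,.012)@y)
"
```

```text
[[195 180 193 453 498 488 547 622 708 726 720 711 702 694]
 [198 178 163 398 492 431 380 432 467 481 484 549 618 700]
 [193 172 290 578 705 569 415 314 160 211 319 368 419 483]
 [194 167 337 577 721 586 472 325 126 306 408 393 378 365]
 [193 155 290 619 678 530 488 369 158 287 446 472 464 463]
 [188 143 366 680 692 529 482 409 227 300 462 495 484 480]
 [182 177 456 696 678 522 474 429 404 444 482 483 472 466]
 [174 245 535 718 633 498 475 469 481 491 482 478 470 466]
 [179 363 520 641 587 496 487 496 493 487 482 480 476 477]
 [143 280 403 606 511 424 461 490 484 486 492 491 492 490]]
0.012 -0.18278359361824312 [ 0.444104   -0.27257849  0.012     ]
0.018 -0.1817523092447116 [ 0.4432866  -0.27136891  0.018     ]
0.024 -0.18072102487118014 [ 0.4424692  -0.27015933  0.024     ]
-0.17141667177297928 [ 0.4899162  -0.28067777  0.072     ]
line by ctr -0.17168474000000003
-0.17281347042834
-0.17344055094277622
```

Call:
servo_tool([
  [[1, -3, 0, 0, 0, 0, 0], [1, -6, 0, 0, 0, 0, 0], [1, -10, 0, 0, 0, 0, 0], [1, -10, 0, 0, 0, 0, 0], [1, -10, 0, 0, 0, 0, 0]],
])

```text
time_s: 5.7
tcp_pos: [0.5077, -0.194, 0.0895]
ee_rot: [[-0.189, -0.982, 0.002], [-0.982, 0.189, -0.001], [0.0, -0.002, -1.0]]
wrist_force: [4.2, -3.6, -6.2]
gripper_width: 0.15
gripper_force: 30.0
```

```bash
python3 -c "
from h import *
go([.5,-.2,.089],-101)
c=shot('top','t3');b=cv2.imread('pics/t3.png')
print(b[254:270,382:398].sum(2))
"
```

```text
t 5.7 pos [ 0.5077 -0.194   0.0895] yaw -100.9 F [ 4.2 -3.6 -6.2] M [-0.74 -1.29 -0.15] w 0.15
shift mm [7.4 6.4 0.5] az 0.001 tilt [ 0.002 -0.001 -1.   ] q [ -4.  23. -22.   0. -45.  -7.]
[[220 666 738 714 703 697 685 679 678 676 684 686 685 684 684 691]
 [206 454 515 559 623 702 723 723 717 705 696 692 689 685 686 688]
 [269 355 364 375 422 485 491 480 544 618 702 720 716 708 702 696]
 [339 417 416 390 371 444 314 167 287 415 489 496 496 550 620 700]
 [414 486 475 464 451 616 447 192 301 380 367 347 347 366 418 479]
 [455 514 499 492 484 616 420 216 354 452 469 469 423 386 377 363]
 [446 507 494 488 436 609 401 184 402 488 494 492 472 463 460 465]
 [451 498 486 482 447 621 576 438 463 491 487 483 486 486 482 478]
 [477 500 490 478 494 670 643 515 478 483 483 477 479 477 472 467]
 [494 495 495 486 560 710 626 494 474 480 482 479 479 478 471 467]
 [349 381 431 455 519 635 586 499 486 494 489 485 479 479 477 477]
 [231 238 274 294 391 603 512 423 462 489 486 488 492 491 494 491]
 [262 247 224 205 259 406 320 265 295 324 339 380 432 468 490 487]
 [276 272 261 258 250 246 235 225 206 210 224 239 283 300 323 340]
 [270 270 272 277 273 274 271 262 260 260 259 231 219 213 219 230]
 [274 275 276 276 279 279 277 271 271 276 277 265 268 273 275 277]]
```

```bash
python3 -c "
from h import *
shot('scene','s3')
u,v=proj('s3',[.46,-.27,.04]).round().astype(int);print(u,v)
s=cv2.imread('pics/s3.png');b=cv2.imread('pics/t3.png')
x0,y0=u-40,v-32
A=cv2.resize(s[y0:y0+65,x0:x0+80],None,fx=9,fy=9,interpolation=cv2.INTER_CUBIC)[:,:720]
cv2.imwrite('pics/s3c.png',A);print(x0,y0)
"
```

```text
322 285
282 253
```

View pics/s3c.png

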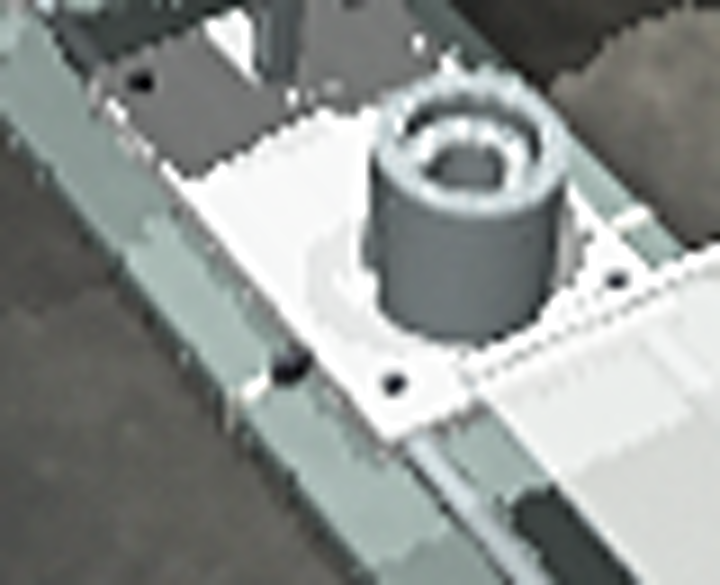

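The scene crop shows the hub free of the guard, the pointer at (290,365) right by the white line at (235,405)–(268,380), and a slot edge on the hub's left limb near (372,250).

```bash
python3 -c "
from h import *
y=np.array([.1909,.9816,0])
P=[]
for n in('t3','s3'):
    d=np.load(f'pics/{n}.npz');P.append(d['K']@np.c_[d['R'],d['t']])
sc=lambda u,v:np.array([282+(u+.5)/9-.5,253+(v+.5)/9-.5])
X=cv2.triangulatePoints(P[0],P[1],np.array([[389.05],[258.7]]),sc(290,365)[:,None]);X=(X[:3]/X[3]).ravel();print('ptr',X,X@y)
print('line scene',[back('s3',*sc(*p),.012)@y for p in((253,393),(630,218),(268,382))],'line top',back('t3',387.4,263,.012)@y)
for z in(.015,.018,.021):print(z,back('t3',389.05,258.7,z)@y,back('s3',*sc(290,365),z)@y)
"
```

```text
ptr [ 0.44315006 -0.26238858  0.01960267] -0.17296328390194748
line scene [np.float64(-0.17048301945191166), np.float64(-0.16950788245164583), np.float64(-0.16934121699947965)] line top -0.17223988033715423
0.015 -0.17399157599917867 -0.16953732397643703
0.018 -0.17349754339714343 -0.1716584501080797
0.021 -0.17300351079510815 -0.17377957623972234
```

Call:
servo_tool([
  [[1, -2, 0, 0, 0, 0, 0], [1, -2, 0, 0, 0, 0, 0], [1, -2, 0, 0, 0, 0, 0], [1, -2, 0, 0, 0, 0, 0], [1, -2, 0, 0, 0, 0, 0]],
])

```text
time_s: 6.3
tcp_pos: [0.508, -0.1923, 0.0895]
ee_rot: [[-0.189, -0.982, 0.002], [-0.982, 0.189, -0.001], [0.001, -0.002, -1.0]]
wrist_force: [5.5, -4.5, -7.3]
gripper_width: 0.154
gripper_force: 30.0
```

```bash
python3 -c "
from h import *
go([.5,-.2,.089],-101)
"
```

```text
t 6.3 pos [ 0.508  -0.1923  0.0895] yaw -100.9 F [ 5.5 -4.5 -7.3] M [-1.08 -1.33 -0.14] w 0.154
shift mm [9.1 6.4 0.5] az 0.001 tilt [ 0.002 -0.001 -1.   ] q [ -4.  23. -22.   0. -45.  -7.]
```

Call:
servo_tool([
  [[0.5, 0, 0, 0, 0, 0, 0], [0.5, 0, 0, 0, 0, 0, 0], [0.3, 0, 0, 0, 0, 0, 0], [0.3, 0, 0, -15, 0, 0, 0], [0.3, 0, 0, -50, 0, 0, 0]],
])

```text
time_s: 6.8
tcp_pos: [0.5045, -0.1907, 0.1376]
ee_rot: [[-0.189, -0.982, -0.008], [-0.982, 0.189, 0.001], [0.0, 0.008, -1.0]]
wrist_force: [0.3, -0.0, 0.4]
gripper_width: 0.527
gripper_force: 0.0
```

Call:
servo_tool([
  [[0, 0, 0, -40, 0, 0, 0], [0, 0, 0, -80, 0, 0, 0], [0, 0, 0, -120, 0, 0, 0], [0, 0, 0, -160, 0, 0, 0], [0, 0, 0, -200, 0, 0, 0]],
])

```text
time_s: 7.3
tcp_pos: [0.5063, -0.191, 0.3418]
ee_rot: [[-0.189, -0.982, -0.0], [-0.982, 0.189, 0.0], [-0.0, 0.0, -1.0]]
wrist_force: [1.5, 0.2, 0.1]
gripper_width: 0.958
gripper_force: 0.0
```

```bash
python3 -c "
from h import *
go([.42,.02,.34],-45)
for n,u,v,z in(('brA',181,172,.1),('brA base',184,186,0),('brB',160,155,.1),('brB base',166,168,0),('rod',258,185,.26),('rod2',292,185,.26)): print(n,back('top0',u,v,z).round(3))
"
```

```text
t 7.3 pos [ 0.5063 -0.191   0.3418] yaw -100.9 F [1.5 0.2 0.1] M [ 0.06 -0.18  0.  ] w 0.958
shift mm [-190.9  124.5    1.8] az -0.975 tilt [-0.  0. -1.] q [ -3.  10.  -0.  -0. -79.  -7.]
brA [0.627 0.215 0.1  ]
brA base [0.623 0.23  0.   ]
brB [0.668 0.265 0.1  ]
brB base [0.669 0.277 0.   ]
rod [0.551 0.029 0.26 ]
rod2 [ 0.551 -0.036  0.26 ]
```

Call:
servo_tool([
  [[0, -38, 25, 0, 0, 0, -0.14], [0, -76, 50, 0, 0, 0, -0.28], [0, -114, 75, 0, 0, 0, -0.42], [0, -152, 100, 0, 0, 0, -0.56], [0, -191, 125, 0, 0, 0, -0.7]],
])

```text
time_s: 7.8
tcp_pos: [0.4189, 0.0211, 0.34]
ee_rot: [[0.493, -0.87, 0.0], [-0.87, -0.493, 0.0], [-0.0, -0.0, -1.0]]
wrist_force: [0.9, 1.0, 0.5]
gripper_width: 0.994
gripper_force: 0.0
```

```bash
python3 -c "
from h import *
go([.522,.201,.25],-35)
shot('top','t4');b=cv2.imread('pics/t4.png')
cv2.imwrite('pics/t4c.png',cv2.resize(b[210:280,375:445],None,fx=8,fy=8,interpolation=cv2.INTER_CUBIC))
"
```

```text
t 7.8 pos [0.4189 0.0211 0.34  ] yaw -60.5 F [0.9 1.  0.5] M [ 0.12 -0.15  0.  ] w 0.994
shift mm [-105.8 -178.3   90. ] az -0.445 tilt [ 0.  0. -1.] q [ 25.  -2. -15.  -0. -78.   4.]
```

View pics/t4c.png

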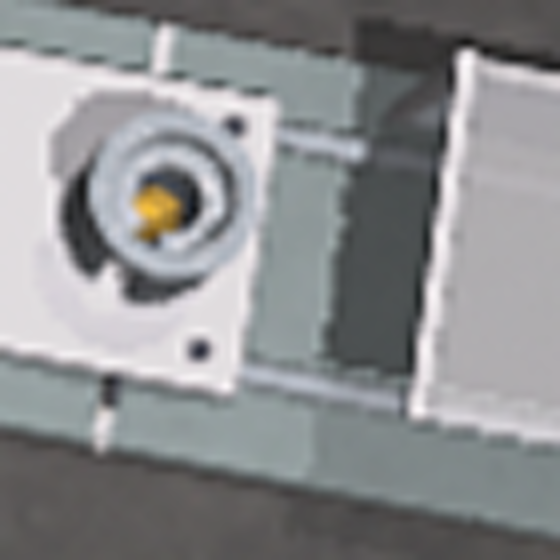

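The pointer at (110,392) now stands on the white line (line bits at (103,430) and (163,48)). The hub rim is centred at (168,192), and the keyway shows as a gap in the hub's lower-left wall at (112,282) and an inner notch at (150,232).

```bash
python3 -c "
from h import *
f=lambda u,v,z:back('t4',375+(u+.5)/8-.5,210+(v+.5)/8-.5,z)
H=f(168,192,.072);print('hub',H)
for z in(.024,.03,.04,.05,.06,.063):
  for p in((112,275),(112,285),(150,232)):
    d=f(*p,z)-H;print(z,p,np.hypot(*d[:2]).round(4),np.degrees(np.arctan2(d[1],d[0])).round(1))
# alt hub from pointer/line: local y .020
"
```

```text
hub [ 0.4936129  -0.26947624  0.072     ]
0.024 (112, 275) 0.0174 154.9
0.024 (112, 285) 0.0201 158.2
0.024 (150, 232) 0.0052 -124.0
0.03 (112, 275) 0.0188 153.0
0.03 (112, 285) 0.0215 156.3
0.03 (150, 232) 0.005 -142.3
0.04 (112, 275) 0.0212 150.4
0.04 (112, 285) 0.0238 153.6
0.04 (150, 232) 0.0058 -170.0
0.05 (112, 275) 0.0236 148.3
0.05 (112, 285) 0.0262 151.4
0.05 (150, 232) 0.0076 172.2
0.06 (112, 275) 0.0261 146.6
0.06 (112, 285) 0.0286 149.5
0.06 (150, 232) 0.0098 161.7
0.063 (112, 275) 0.0268 146.1
0.063 (112, 285) 0.0293 149.1
0.063 (150, 232) 0.0105 159.4
```

Call:
servo_tool([
  [[0, -21, -35, 0, 0, 0, -0.09], [0, -42, -71, 0, 0, 0, -0.18], [0, -63, -107, 0, 0, 0, -0.27], [0, -85, -143, 25, 0, 0, -0.36], [0, -106, -178, 50, 0, 0, -0.445]],
])

```text
time_s: 8.35
tcp_pos: [0.5246, 0.2011, 0.29]
ee_rot: [[0.819, -0.574, 0.001], [-0.574, -0.819, 0.001], [0.0, -0.002, -1.0]]
wrist_force: [0.3, -0.5, 0.1]
gripper_width: 1.003
gripper_force: 0.0
```

Call:
servo_tool([
  [[0, 0, 0, 10, 0, 0, 0], [0, 0, 0, 30, 0, 0, 0], [0, 0, 0, 50, 0, 0, 0], [0, 0, 0, 60, 0, 0, 0], [0, 0, 0, 60, 0, 0, 0]],
])

```text
time_s: 8.85
tcp_pos: [0.5232, 0.1985, 0.2286]
ee_rot: [[0.816, -0.578, -0.003], [-0.578, -0.816, -0.002], [-0.001, 0.003, -1.0]]
wrist_force: [-0.2, -0.2, 0.2]
gripper_width: 1.001
gripper_force: 0.0
```

```bash
python3 -c "
from h import *
go([.522,.201,.14],-35)
shot('wrist','w5');print(proj('w5',[.522,.201,.1]))
"
```

```text
t 8.85 pos [0.5232 0.1985 0.2286] yaw -35.3 F [-0.2 -0.2  0.2] M [-0.   -0.05 -0.01] w 1.001
shift mm [-2.3 -1.6 88.6] az -0.006 tilt [-0.003 -0.002 -1.   ] q [ 37.  16.  -9.  -0. -65.  17.]
[284.74234656 206.43533337]
```

View pics/w5.png

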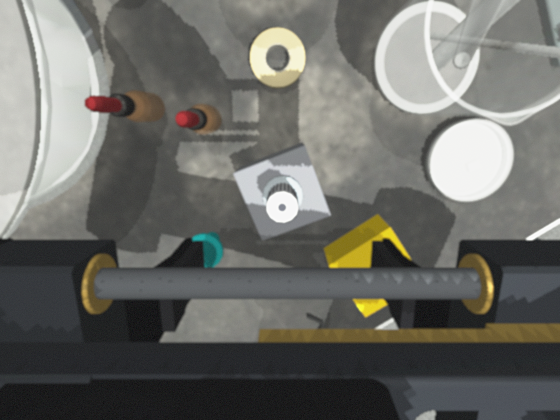

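The wrist view shows the steel head at (282,207) on the grey stand, close to the predicted (285,206). The turquoise part at (207,250) is off to the side near a finger, and the yellow block is at (370,265).

```bash
python3 -c "
from h import *
p=back('w5',282,207,.1);print(p)
go([p[0],p[1],.074],-35)
s=r.sense();R=np.array(s['ee_rot']);print('turq local',R.T@(np.array([.528,.318,.1])-s['tcp_pos']))
"
```

```text
[0.52295747 0.2032241  0.1       ]
t 8.9 pos [0.524  0.1989 0.23  ] yaw -35.3 F [ 1.5 -0.7  0.1] M [-0.02 -0.    0.02] w 0.997
shift mm [ -3.3  -3.  156. ] az -0.005 tilt [-0.    -0.001 -1.   ] q [ 37.  16.  -9.   0. -65.  17.]
turq local [-0.06554996 -0.09957822  0.12991068]
```

Call:
servo_tool([
  [[0, -3, -3, 40, 0, 0, 0], [0, -3, -3, 80, 0, 0, 0], [0, -3, -3, 115, 0, 0, 0], [0, -3, -3, 145, 0, 0, 0], [0, -3, -3, 154, 0, 0, 0]],
])

```text
time_s: 9.4
tcp_pos: [0.5225, 0.2028, 0.074]
ee_rot: [[0.816, -0.578, -0.003], [-0.578, -0.816, -0.002], [-0.001, 0.004, -1.0]]
wrist_force: [0.1, -0.7, -0.5]
gripper_width: 1.003
gripper_force: 0.0
```

Call:
servo_tool([
  [[0.3, 0, 0, 1, 0, 0, 0], [0.3, 0, 0, 1, 0, 0, 0], [0.3, 0, 0, 1, 0, 0, 0], [0.3, 0, 0, 1, 0, 0, 0], [0.3, 0, 0, 1, 0, 0, 0]],
])

```text
time_s: 9.9
tcp_pos: [0.5239, 0.204, 0.0758]
ee_rot: [[0.816, -0.578, 0.002], [-0.578, -0.816, 0.001], [0.001, -0.002, -1.0]]
wrist_force: [-0.9, 0.2, 0.1]
gripper_width: 0.718
gripper_force: 0.0
```

```bash
python3 -c "
from h import *
go([.5225,.2025,.074],-35)
"
```

```text
t 9.9 pos [0.5239 0.204  0.0758] yaw -35.3 F [-0.9  0.2  0.1] M [-0.02  0.04  0.01] w 0.718
shift mm [-0.3  2.   1.8] az -0.005 tilt [ 0.002  0.001 -1.   ] q [ 38.  25. -20.   0. -45.  17.]
```

Call:
servo_tool([
  [[1, 0, 1, 1, 0, 0, 0], [1, 0, 1, 1, 0, 0, 0], [1, 0, 1, 1, 0, 0, 0], [1, 0, 1, 1, 0, 0, 0], [1, 0, 1, 1, 0, 0, 0]],
])

```text
time_s: 10.4
tcp_pos: [0.5229, 0.2029, 0.0737]
ee_rot: [[0.816, -0.578, 0.0], [-0.578, -0.816, 0.0], [0.0, -0.0, -1.0]]
wrist_force: [0.1, 1.8, -0.1]
gripper_width: 0.332
gripper_force: 1.5
```

Call:
servo_tool([
  [[1, 0, 0, 0, 0, 0, 0], [1, 0, 0, 0, 0, 0, 0], [1, 0, 0, 0, 0, 0, 0], [1, 0, 0, 0, 0, 0, 0], [1, 0, 0, 0, 0, 0, 0]],
])

```text
time_s: 10.9
tcp_pos: [0.523, 0.2029, 0.0737]
ee_rot: [[0.816, -0.578, 0.0], [-0.578, -0.816, 0.0], [0.0, -0.0, -1.0]]
wrist_force: [1.1, 1.0, -1.6]
gripper_width: 0.314
gripper_force: 30.0
```

```bash
python3 -c "
from h import *
go([.5225,.2025,.074],-35)
"
```

```text
t 10.9 pos [0.523  0.2029 0.0737] yaw -35.3 F [ 1.1  1.  -1.6] M [ 0.13 -0.18 -0.  ] w 0.314
shift mm [-0.1  0.6 -0.3] az -0.005 tilt [ 0.  0. -1.] q [ 38.  25. -20.   0. -44.  17.]
```

Call:
servo_tool([
  [[1, 0, 0, -6, 0, 0, 0], [1, 0, 0, -16, 0, 0, 0], [1, 0, 0, -28, 0, 0, 0], [1, 0, 0, -42, 0, 0, 0], [1, 0, 0, -56, 0, 0, 0]],
])

```text
time_s: 11.4
tcp_pos: [0.5227, 0.2027, 0.1312]
ee_rot: [[0.816, -0.578, 0.0], [-0.578, -0.816, 0.0], [0.0, -0.0, -1.0]]
wrist_force: [0.3, -0.0, -2.6]
gripper_width: 0.315
gripper_force: 30.0
```

Call:
servo_tool([
  [[1, 0, 0, -40, 0, 0, 0], [1, 0, 0, -85, 0, 0, 0], [1, 0, 0, -130, 0, 0, 0], [1, 0, 0, -175, 0, 0, 0], [1, 0, 0, -210, 0, 0, 0]],
])

```text
time_s: 11.9
tcp_pos: [0.5226, 0.2024, 0.3442]
ee_rot: [[0.816, -0.578, 0.004], [-0.578, -0.816, 0.002], [0.002, -0.004, -1.0]]
wrist_force: [0.7, 0.3, -2.4]
gripper_width: 0.315
gripper_force: 30.0
```

```bash
python3 -c "
from h import *
go([.43,.02,.34],-35)
shot('top','t6');shot('scene','s6')
s=r.sense();p=np.array(s['tcp_pos'])
u,v=proj('s6',p-[0,0,.03]).astype(int);print(u,v)
a=cv2.imread('pics/s6.png');b=cv2.imread('pics/t6.png')
u=max(25,min(u,534));v=max(30,v)
im=np.zeros((600,800,3),np.uint8)
im[:600,:500]=cv2.resize(a[v-30:v+30,u-25:u+25],(500,600),interpolation=cv2.INTER_CUBIC)
im[:480,500:]=cv2.resize(b[200:248,173:203+0],(300,480),interpolation=cv2.INTER_CUBIC)
cv2.imwrite('pics/c6.png',im);print('crop origin',u-25,v-30)
# stand top centre pixel
print(proj('t6',[.5225,.2025,.05]))
"
```

```text
t 11.9 pos [0.5226 0.2024 0.3442] yaw -35.3 F [ 0.7  0.3 -2.4] M [ 0.1  -0.12  0.01] w 0.315
shift mm [ 29.7 202.4   3.5] az -0.005 tilt [ 0.004  0.002 -1.   ] q [ 38.  12.   2.   0. -80.  17.]
214 92
crop origin 189 62
[188.8711117 222.0432114]
```

View pics/c6.png

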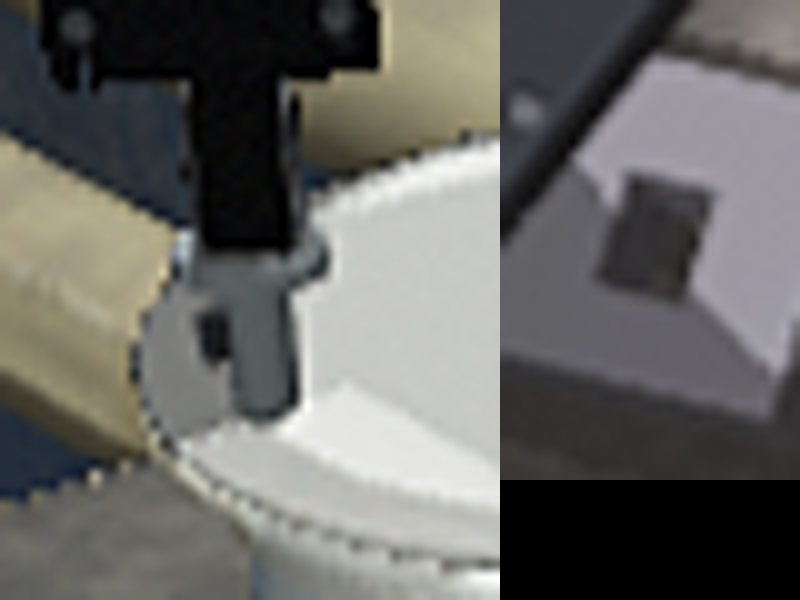

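The scene crop shows the key standing out to the left at (212,335), and the stand's keyhole runs the same way. So the key points to about 165° in the world, toward the robot.

Call:
servo_tool([
  [[1, 6, 40, 0, 0, 0, 0.04], [1, 12, 80, 0, 0, 0, 0.08], [1, 18, 121, 0, 0, 0, 0.12], [1, 24, 162, 0, 0, 0, 0.15], [1, 30, 202, 0, 0, 0, 0.18]],
])

```text
time_s: 12.5
tcp_pos: [0.4285, 0.019, 0.3392]
ee_rot: [[0.699, -0.715, -0.002], [-0.715, -0.699, -0.0], [-0.001, 0.001, -1.0]]
wrist_force: [1.3, -0.6, -2.6]
gripper_width: 0.315
gripper_force: 30.0
```

Call:
servo_tool([
  [[1, 40, 25, 0, 0, 0, 0], [1, 80, 50, 0, 0, 0, 0], [1, 120, 75, 0, 0, 0, 0], [1, 160, 100, 0, 0, 0, 0], [1, 200, 126, 0, 0, 0, 0]],
])

```text
time_s: 13.0
tcp_pos: [0.4797, -0.2121, 0.3393]
ee_rot: [[0.7, -0.715, -0.001], [-0.715, -0.7, 0.001], [-0.001, 0.0, -1.0]]
wrist_force: [1.5, 0.5, -2.8]
gripper_width: 0.313
gripper_force: 30.0
```

```bash
python3 -c "
from h import *
go([.493,-.270,.21],-45.6)
"
```

```text
t 13.0 pos [ 0.4797 -0.2121  0.3393] yaw -45.6 F [ 1.5  0.5 -2.8] M [ 0.16 -0.22  0.04] w 0.313
shift mm [ 50.9  30.9 129.2] az -0.0 tilt [-0.001  0.001 -1.   ] q [ -6.   9.  -3.  -0. -79.  51.]
```

Call:
servo_tool([
  [[1, 25, 15, 10, 0, 0, 0], [1, 51, 31, 40, 0, 0, 0], [1, 51, 31, 80, 0, 0, 0], [1, 51, 31, 120, 0, 0, 0], [1, 51, 31, 139, 0, 0, 0]],
])

```text
time_s: 13.5
tcp_pos: [0.4906, -0.2678, 0.1958]
ee_rot: [[0.698, -0.716, -0.009], [-0.716, -0.698, 0.004], [-0.009, 0.004, -1.0]]
wrist_force: [-0.3, 0.6, -2.9]
gripper_width: 0.311
gripper_force: 30.0
```

Call:
servo_tool([
  [[1, 0, 0, 0, 0, 0, 0], [1, 0, 0, 0, 0, 0, 0], [1, 0, 0, 0, 0, 0, 0], [1, 0, 0, 0, 0, 0, 0], [1, 0, 0, 0, 0, 0, 0]],
])

```text
time_s: 14.0
tcp_pos: [0.4946, -0.2686, 0.202]
ee_rot: [[0.7, -0.714, 0.002], [-0.714, -0.7, -0.001], [0.002, -0.001, -1.0]]
wrist_force: [0.3, -0.0, -2.6]
gripper_width: 0.316
gripper_force: 30.0
```

```bash
python3 -c "
from h import *
go([.493,-.270,.145],-45.6)
shot('scene','s7');shot('wrist','w7');shot('top','t7')
p=np.array(r.sense()['tcp_pos'])
a=cv2.imread('pics/s7.png');w=cv2.imread('pics/w7.png')
u,v=proj('s7',[.493,-.27,.1]).astype(int);print(u,v, proj('w7',[.493,-.27,.072]),proj('w7',[p[0],p[1],p[2]-.066]),proj('s7',[p[0],p[1],p[2]-.066]))
im=np.zeros((600,800,3),np.uint8)
im[:,:400]=cv2.resize(a[v-45:v+45,u-30:u+30],(400,600),interpolation=cv2.INTER_CUBIC)
im[:300,400:]=cv2.resize(w,(400,300),interpolation=cv2.INTER_AREA)
cv2.imwrite('pics/c7.png',im);print('o',u-30,v-45)
"
```

```text
t 14.0 pos [ 0.4946 -0.2686  0.202 ] yaw -45.6 F [ 0.3 -0.  -2.6] M [-0.01  0.05 -0.  ] w 0.316
shift mm [-0.2  2.2 57. ] az 0.0 tilt [ 0.002 -0.001 -1.   ] q [-12.  17. -11.   0. -61.  56.]
334 258 [289.43869329 203.83614215] [287.14558194 226.47729909] [335.99214593 246.50083779]
o 304 213
```

View pics/c7.png

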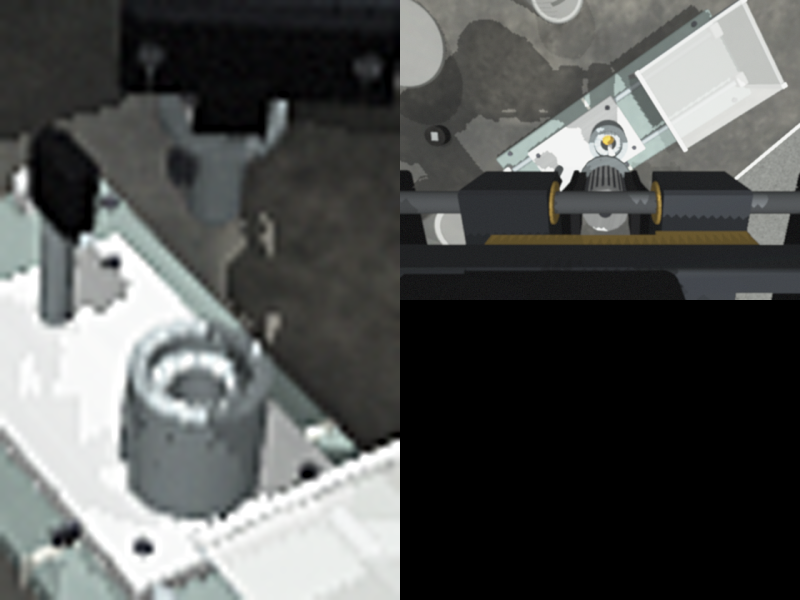

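The scene half shows the arbor nose at crop (213,217) above the hub mouth at about (199,379), key pointing left. The wrist half shows the hub at (609,141).

```bash
python3 -c "
from h import *
print('scene hub',back('s7',304+199/6.667,213+379/6.667,.072),'wrist hub',back('w7',292.6,197,.072))
p=np.array(r.sense()['tcp_pos']);print(p,'tip',back('s7',304+213.5/6.667,213+213/6.667,p[2]-.064))
w=cv2.imread('pics/w7.png')
c=w[150:230,250:335]
hsv=cv2.cvtColor(c,cv2.COLOR_BGR2HSV);m=(hsv[...,1]>120)&(hsv[...,0]>15)&(hsv[...,0]<32)&(hsv[...,2]>80);v,u=np.nonzero(m);print('gold',u.mean()+250,v.mean()+150,len(u))
g=cv2.cvtColor(c,cv2.COLOR_BGR2GRAY)
print(g[15:65:2,10:75:2])
"
```

```text
scene hub [ 0.48896823 -0.27400742  0.072     ] wrist hub [ 0.49531345 -0.27622106  0.072     ]
[ 0.49427365 -0.26854625  0.20125298] tip [ 0.49617481 -0.26661335  0.13725298]
gold 290.7867647058824 196.06617647058823 136
[[198 202 201 201 202 201 206 204 204 204 202 204 205 206 204 204 203 202
  201 200 200 197 230 245 245 245 245 244 217 192 193 194 191]
 [201 199 201 203 201 204 206 205 202 202 205 202 198 180 172 166 164 171
  184 192 196 196 227 245 245 245 245 245 240 201 192 193 190]
 [199 201 202 204 206 204 203 203 205 201 185 152 123 103  98  95  93  96
  107 122 151 181 228 245 245 245 245 245 245 230 194 192 192]
 [202 203 205 205 204 203 201 203 197 159 108  89  89  88  88  92  87  91
   89  87  88 112 202 247 245 245 245 245 245 244 216 190 193]
 [203 205 205 204 202 202 202 184 128  93  88  88  89  90  91  89  88  91
   89  87  87  85 105 186 244 245 245 245 245 245 239 200 193]
 [205 204 203 203 203 204 186 125  84  87  89  93 104 112 119 125 125 124
  117 106  98  90  83  89 179 245 245 245 245 245 245 229 195]
 [204 203 203 204 205 196 137  86  86  98 127 136 143 14
[... 1847 characters left out ...]
2 245 245 245]
 [245 245 237 225 224 220 184 220 230 235 235 154  84  86  86 129 218 195
  153  83 131 223 234 223 167 144 227 230 230 233 244 245 218]
 [245 245 240 225 225 227 201 213 234 239 242 221 125  82  84 140 242 230
  161 111 218 236 228 198 141 145 227 231 230 236 245 245 216]
 [245 245 242 228 226 226 216 187 232 236 238 237 229 158 107 130 241 245
  228 214 237 240 233 189 121 185 227 227 228 238 245 245 243]
 [245 245 244 232 228 228 229 171 207 238 237 239 239 230 214 209 239 245
  245 237 234 231 186 136 132 222 230 231 230 243 245 245 245]
 [245 245 245 238 227 228 228 209 149 210 236 237 238 238 239 227 234 245
  245 243 225 173 147 112 190 226 229 231 235 244 245 245 245]]
```

```bash
python3 -c "
from h import *
H=back('w7',291,201.3,.072);print(H)
for e in((264,201,.072),(318,201,.072),(291,175,.072)):print(np.linalg.norm(back('w7',*e)-H))
F=H
for p in((294,207),(294.5,210),(295,213)):
  for z in(.063,.05,.024):
    d=back('w7',*p,z)-H;print(p,z,np.hypot(*d[:2]).round(4),np.degrees(np.arctan2(d[1],d[0])).round(1))
w=cv2.imread('pics/w7.png');print(cv2.cvtColor(w,cv2.COLOR_BGR2GRAY)[200:236:1,280:308])
go([.494,-.271,.145],-45.6)
"
```

```text
[ 0.49362201 -0.27255066  0.072     ]
0.023298870845890607
0.02329235703550266
0.022872993688602287
(294, 207) 0.063 0.0079 155.2
(294, 207) 0.05 0.0112 150.3
(294, 207) 0.024 0.0179 146.1
(294.5, 210) 0.063 0.0107 152.2
(294.5, 210) 0.05 0.0141 149.0
(294.5, 210) 0.024 0.0211 145.7
(295, 213) 0.063 0.0135 150.5
(295, 213) 0.05 0.0171 148.1
(295, 213) 0.024 0.0243 145.5
[[197 129  81 ... 241 236 219]
 [199 131  86 ... 239 231 211]
 [199 138  91 ... 238 231 209]
 ...
 [122 120 105 ... 146 144 146]
 [114 113 100 ... 144 147 144]
 [112 110  96 ... 147 146 145]]
t 14.15 pos [ 0.4943 -0.2685  0.2013] yaw -45.6 F [ 0.2  0.8 -2.5] M [0.07 0.06 0.02] w 0.308
shift mm [ 1.5  1.9 56.3] az 0.0 tilt [ 0.001 -0.    -1.   ] q [-12.  17. -11.   0. -61.  56.]
```

Call:
servo_tool([
  [[1, 1, 2, 15, 0, 0, 0.04], [1, 1, 2, 35, 0, 0, 0.07], [1, 1, 2, 50, 0, 0, 0.07], [1, 1, 2, 60, 0, 0, 0.07], [1, 1, 2, 65, 0, 0, 0.07]],
])

```text
time_s: 14.65
tcp_pos: [0.4931, -0.2706, 0.1349]
ee_rot: [[0.648, -0.762, -0.001], [-0.762, -0.648, 0.0], [-0.001, 0.001, -1.0]]
wrist_force: [0.1, 0.3, -2.8]
gripper_width: 0.314
gripper_force: 30.0
```

Call:
servo_tool([
  [[1, 0, 0, 0, 0, 0, 0], [1, 0, 0, 0, 0, 0, 0], [1, 0, 0, 2, 0, 0, 0], [1, 0, 0, 4, 0, 0, 0], [1, 0, 0, 6, 0, 0, 0]],
])

```text
time_s: 15.15
tcp_pos: [0.4935, -0.2707, 0.1299]
ee_rot: [[0.648, -0.762, 0.001], [-0.762, -0.648, -0.0], [0.0, -0.0, -1.0]]
wrist_force: [1.1, -0.1, -2.2]
gripper_width: 0.312
gripper_force: 30.0
```

```bash
python3 -c "
from h import *
go([.4935,-.271,.12],-49.6)
"
```

```text
t 15.15 pos [ 0.4935 -0.2707  0.1299] yaw -49.6 F [ 1.1 -0.1 -2.2] M [0.05 0.03 0.03] w 0.312
shift mm [0.2 0.2 9.9] az -0.0 tilt [ 0.001 -0.    -1.   ] q [-12.  22. -17.  -0. -52.  53.]
```

Call:
servo_tool([
  [[1, 0, 0, 2, 0, 0, 0], [1, 0, 0, 4, 0, 0, 0], [1, 0, 0, 5, 0, 0, 0], [1, 0, 0, 6, 0, 0, 0], [1, 0, 0, 7, 0, 0, 0]],
])

```text
time_s: 15.65
tcp_pos: [0.4934, -0.2707, 0.1227]
ee_rot: [[0.648, -0.762, 0.0], [-0.762, -0.648, -0.0], [0.0, -0.0, -1.0]]
wrist_force: [-0.5, 1.2, -1.8]
gripper_width: 0.311
gripper_force: 30.0
```

Call:
servo_tool([
  [[1, 0, 0, 2, 0, 0, 0], [1, 0, 0, 4, 0, 0, 0], [1, 0, 0, 6, 0, 0, 0], [1, 0, 0, 8, 0, 0, 0], [1, 0, 0, 10, 0, 0, 0]],
])

```text
time_s: 16.15
tcp_pos: [0.4933, -0.2709, 0.1127]
ee_rot: [[0.648, -0.762, -0.0], [-0.762, -0.648, -0.0], [0.0, 0.0, -1.0]]
wrist_force: [-0.5, -1.7, -1.6]
gripper_width: 0.307
gripper_force: 30.0
```

Call:
servo_tool([
  [[1, 0, 0, 1, 0, 0, 0], [1, 0, 0, 2, 0, 0, 0], [1, 0, 0, 3, 0, 0, 0], [1, 0, 0, 4, 0, 0, 0], [1, 0, 0, 4, 0, 0, 0]],
])

```text
time_s: 16.65
tcp_pos: [0.4933, -0.2708, 0.1086]
ee_rot: [[0.648, -0.762, -0.0], [-0.762, -0.648, -0.0], [-0.0, 0.0, -1.0]]
wrist_force: [-1.3, -3.4, -1.6]
gripper_width: 0.313
gripper_force: 30.0
```

```bash
python3 -c "
from h import *
go([.4935,-.271,.12],-49.6)
"
```

```text
t 16.65 pos [ 0.4933 -0.2708  0.1086] yaw -49.6 F [-1.3 -3.4 -1.6] M [-1.12  0.47 -0.  ] w 0.313
shift mm [  0.3  -0.  -11.4] az -0.0 tilt [-0. -0. -1.] q [-12.  23. -18.   0. -49.  53.]
```

Call:
servo_tool([
  [[1, 0.5, 0.5, 1, 0, 0, 0], [1, 0.7, 0.5, 2, 0, 0, 0], [1, 0.7, 0.5, 3, 0, 0, 0], [1, 0.7, 0.5, 4, 0, 0, 0], [1, 0.7, 0.5, 4, 0, 0, 0]],
])

```text
time_s: 17.15
tcp_pos: [0.4936, -0.2714, 0.1051]
ee_rot: [[0.648, -0.761, 0.0], [-0.761, -0.648, -0.0], [0.0, -0.0, -1.0]]
wrist_force: [-1.5, 0.1, 1.8]
gripper_width: 0.311
gripper_force: 30.0
```

```bash
python3 -c "
from h import *
go([.4935,-.271,.12],-49.6)
"
```

```text
t 17.15 pos [ 0.4936 -0.2714  0.1051] yaw -49.6 F [-1.5  0.1  1.8] M [-0.03  0.59 -0.01] w 0.311
shift mm [ -0.4  -0.2 -14.9] az 0.0 tilt [ 0. -0. -1.] q [-12.  23. -18.   0. -49.  53.]
```

Call:
servo_tool([
  [[1, 0, 0, 1.5, 0, 0, 0], [1, 0, 0, 3, 0, 0, 0], [1, 0, 0, 4, 0, 0, 0], [1, 0, 0, 5, 0, 0, 0], [1, 0, 0, 5, 0, 0, 0]],
])

```text
time_s: 17.65
tcp_pos: [0.4937, -0.2716, 0.0999]
ee_rot: [[0.648, -0.762, 0.001], [-0.762, -0.648, -0.0], [0.0, -0.0, -1.0]]
wrist_force: [-1.8, 0.4, 4.6]
gripper_width: 0.316
gripper_force: 30.0
```

```bash
python3 -c "
from h import *
go([.4935,-.271,.12],-49.6)
"
```

```text
t 17.65 pos [ 0.4937 -0.2716  0.0999] yaw -49.6 F [-1.8  0.4  4.6] M [ 0.23  0.57 -0.03] w 0.316
shift mm [ -0.6  -0.2 -20.1] az -0.0 tilt [ 0.001 -0.    -1.   ] q [-12.  24. -18.   0. -48.  53.]
```

Smoothly compressing the spring (7 N at 5.5 mm), so the key is in. Push home.

Call:
servo_tool([
  [[1, 0, 0, 1.5, 0, 0, 0], [1, 0, 0, 3, 0, 0, 0], [1, 0, 0, 4, 0, 0, 0], [1, 0, 0, 5, 0, 0, 0], [1, 0, 0, 5.5, 0, 0, 0]],
])

```text
time_s: 18.15
tcp_pos: [0.4938, -0.2717, 0.0956]
ee_rot: [[0.649, -0.761, 0.001], [-0.761, -0.649, -0.001], [0.001, -0.0, -1.0]]
wrist_force: [-3.9, 3.0, 13.6]
gripper_width: 0.314
gripper_force: 30.1
```

```bash
python3 -c "
from h import *
go([.4935,-.271,.12],-49.6)
"
```

```text
t 18.15 pos [ 0.4938 -0.2717  0.0956] yaw -49.6 F [-3.9  3.  13.6] M [0.91 1.26 0.01] w 0.314
shift mm [ -0.7  -0.2 -24.4] az 0.001 tilt [ 0.001 -0.001 -1.   ] q [-12.  24. -19.   0. -47.  53.]
```

Call:
servo_tool([
  [[1, 0, 0, 0.5, 0, 0, 0], [1, 0, 0, 1, 0, 0, 0], [1, 0, 0, 1, 0, 0, 0], [1, 0, 0, 1, 0, 0, 0], [1, 0, 0, 1, 0, 0, 0]],
])

```text
time_s: 18.65
tcp_pos: [0.4938, -0.2717, 0.0956]
ee_rot: [[0.649, -0.761, 0.001], [-0.761, -0.649, -0.001], [0.002, -0.0, -1.0]]
wrist_force: [-3.9, 3.1, 16.2]
gripper_width: 0.311
gripper_force: 30.1
```

```bash
python3 -c "
from h import *
go([.4935,-.271,.12],-49.6)
shot('top','t9')
b=cv2.imread('pics/t9.png').sum(2);print(b[254:268,382:396])
print(np.abs(b[262:267,384:392]-cv2.imread('pics/t4.png').sum(2)[262:267,384:392]).max())
"
```

```text
t 18.65 pos [ 0.4938 -0.2717  0.0956] yaw -49.6 F [-3.9  3.1 16.2] M [ 1.02  1.56 -0.04] w 0.311
shift mm [ -0.7  -0.2 -24.4] az 0.001 tilt [ 0.001 -0.001 -1.   ] q [-12.  24. -19.   0. -47.  53.]
[[658 686 687 679 672 663 650 645 641 636 636 636 636 638]
 [457 468 477 531 585 655 692 691 681 673 657 648 641 637]
 [371 355 355 366 412 466 452 443 524 586 650 683 678 673]
 [415 412 412 397 392 330 159 184 339 410 453 462 466 520]
 [419 415 417 418 426 362 201 218 362 389 372 351 351 357]
 [419 417 420 418 426 329 187 248 390 418 414 409 407 390]
 [414 417 416 413 411 436 259 265 389 416 413 411 412 409]
 [413 414 413 408 429 589 558 423 399 413 411 410 410 410]
 [417 416 414 404 439 628 619 462 402 408 409 406 406 405]
 [421 421 418 410 481 645 565 424 399 408 410 406 404 407]
 [313 349 384 403 451 574 521 426 411 417 413 410 406 407]
 [234 241 269 281 360 547 463 382 409 431 419 417 418 415]
 [246 229 221 214 263 380 303 259 282 299 316 348 387 415]
 [244 242 241 239 230 227 218 221 214 214 230 239 269 284]]
18446744073709551615
```

```bash
python3 -c "
from station import r
print(r.finish_job())"
```

```text
the job is handed in; nothing more can be done
None
```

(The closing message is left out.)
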